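# Stand a toppled wash bottle up in its crate

### The job

One of the two slim gas-wash bottles in the deep steel crate has toppled over and leans against the crate's wall. Tip it upright so that it stands by itself on its foot on the floor of the crate, without taking it out of the crate, and leave the other bottle standing.

Things in the scene. Friction and masses are not known exactly. Their poses are not given: they have to be found in the camera images.
- wash_bottle_mid (a point): Toppled bottle (loose, 0.17-0.34 kg, green glass): round body 36 mm thick from foot to 170 mm up, neck 20 mm thick to 180, stopper 26 mm thick to 200. This point: on its axis, 100 mm from the flat foot; z runs foot to stopper. It starts leaning 40 degrees to the crate's +x: foot in the corner of floor and -x wall, stopper on the +x rim. Free each side (y): 30 mm or more.
- crate: Deep open-topped crate of steel sheet, fixed to the table, walls and floor 4 mm thick. Origin: centre of its underside, on the table; z up. Inside it is 143 mm long (its x), 230 mm wide (its y) and 145 mm deep; the inner floor is 4 mm and the rim 149 mm above the table.
- other_bottle_mid (a point): The other bottle in the crate, loose, same make and size, standing upright beside the toppled one, in the crate's +y or -y half. This point is on its axis, half-way up (100 mm above its foot); its z axis runs from foot to stopper. To be left standing.
There are look-alikes about, which are no part of the job. Leave any yellow look-alike of the part that bears wash_bottle_mid alone.

How it is judged:
By the outcome, as a careful person would: the job done as asked, in the order asked, and still so for the second after the job is handed in, with the robot touching nothing.
It also fails if it takes over 38 s, if anything falls off the work surface, if the arm or the gripper's body presses on something with over 40 N, if the wrist force passes 120 N, or if a joint passes its speed limit or range.

### The arm

A 6-joint arm with a two-finger parallel gripper is mounted at the origin on the work surface. World frame = base frame: x ahead of the robot, y to its left, z up, the work surface at z = 0. Lengths are in m, angles in rad, forces in N, time in s.
With the tool pointing down it reaches from about 0.325 to 0.85 m from the base axis. Payload 4.4 kg.
Tool frame: the origin (TCP) lies on the centre line of the jaws, within the pads' length; the fingertips stand 14 mm ahead of it and the grasp point (between the pads) lies 5 mm behind it; z points along the fingers, y is the line along which they close (so a half turn about z gives the same grasp; the last joint's range is limited). The gripper opens to 94 mm and grips with 3 to 60 N. Pads are 16 mm wide; open, the fingers measure 119 mm over their backs; the gripper's body (75 mm by 177 mm) begins 78 mm behind the grasp point.
Start: joints at [1.048, 0.207, 1.542, -0, 1.393, -0.15], TCP at [0.209, 0.536, 0.219] pointing down, gripper open.
Joint ranges: [-2.73, 2.73], [-0.86, 2.22], [0.23, 2.46], [-1.11, 4.25], [0.08, 2.63], [-2.82, 2.82]. Speed limits (rad/s): [2.79, 2.79, 3.14, 3.14, 3.14, 3.14].

### API

Orientations are given as [roll, pitch, yaw] about the fixed x, y, z axes, in that order (R = Rz(yaw) Ry(pitch) Rx(roll)).
In Python, from cell import env gives the robot as it stands.
- The arm moves only by the tool play_rows, never from a script. Its argument "deltas" is a list of rows, each an object of numbers: "rx", "ry", "rz": the turn, a rotation vector about the world's x, y, z each as a share of pi rad, from -1 to 1; "x", "y", "z": the shift along the world's x, y, z each as a share of 120 mm, from -1 to 1; "fingers": the closure, from -1 (fully open) to 1 (shut). In form: [{"rx": .., "ry": .., "rz": .., "x": .., "y": .., "z": .., "fingers": ..}, ...]. A call has 1 to 12 rows; each row is the pose to reach, as a shift and turn from the pose commanded when the call began, turning the shorter way round; what a row does not reach only later rows make up. A row lasts 1/12 s, in which the tool goes at most 41.7 mm and 7.16 degrees, less where a joint would pass 70% of its speed; a pose out of reach is approached as far as the arm can. A call with a number of a shift or a turn outside -1 to 1 is refused whole. A call with a gripper value outside its range is refused whole. The fingers move at their own pace and stop on an object; "squeeze" is the grip in N (left out, the last holds). Time passes only in rows, so rows that repeat a pose let the fingers close. It gives the time, the measured TCP pose, the force, the opening and the grip force at its end, in the units of the state.
- env.observe(): the state, without advancing time (a new reading comes with each control period).
- env.read_camera(name): name is "scene" or "top" or "wrist"; returns a dict with "color" (420x560x3 uint8, red, green, blue), "camera_matrix" (3x3 intrinsics, pixels), "rvec" (rotation vector, rad) and "tvec" (3), from world to camera coordinates, as OpenCV has them; the wrist camera has in their place "T_tool_cam" (4x4, takes a point from camera to tool coordinates, whose origin is the TCP and whose axes are the flange's). Camera axes: x right, y down, z forward; pixel columns grow to the right and rows downward; lengths in m; the calibration is good to about 2 mm. A picture is of the moment at which its call begins: read the wrist's pose just before it. There is no depth.
- env.close_job(): hands the job in; it is judged then, once.
The state is a dict: "time": time; "joints": joint angles; "joint_velocities": joint speeds; "joint_torque": joint torques, N m; "eef_pos": TCP position; "ee_rot": TCP orientation; "ft_force": force on the tool from outside, world axes, zero at the start; "moment": the same for the moment, N m; "grip_width": finger opening in m; "finger_force": force on a finger pad.
Only numpy, scipy, OpenCV 4.12 (cv2) and the standard library are available. Lean on these libraries where they do the work, as an engineer would, in place of code of your own. Each camera call takes 0.05 s, during which the arm holds its last target. There are 200 camera calls.

## Working session

There is one attempt and no reset: what is moved stays moved. The work goes in short steps, Python scripts to look and compute and a tool call to move; the robot and the scene stay as the last step left them, time stands still between calls to the robot, and variables do not carry over. Pictures are saved under pics/ and viewed, at most 10 in all, crops included, and the job is handed in when it is done.

Besides the shell and the picture viewer there is one more tool, called after "Emit:" as name([rows], argument=value, ...), one row to a line, values as JSON. play_rows: Moves the arm, as the interface text tells. Its arguments: {"type":"object","properties":{"deltas":{"type":"array"},"squeeze":{"type":"number"}},"required":["deltas"]}

```bash
mkdir -p pics; ls
python3 - <<'E'
from cell import env
import cv2,numpy as np,pickle
d={n:env.read_camera(n) for n in("scene","top")}
pickle.dump(d,open('c0.pkl','wb'))
cv2.imwrite('pics/a.png',cv2.resize(np.vstack([d["scene"]["color"],d["top"]["color"]])[:,:,::-1],None,fx=.714,fy=.714))
for n in d: print(d[n]["camera_matrix"],d[n]["rvec"],d[n]["tvec"])
print(env.observe())
E
```

```text
pics
[[384.44844745   0.         279.63702419]
 [  0.         384.44844745 213.25555508]
 [  0.           0.           1.        ]] [ 2.38623726  0.88119059 -0.27856325] [-0.26466771 -0.22257433  1.07366827]
[[505.26336303   0.         278.83512713]
 [  0.         505.26336303 204.56953771]
 [  0.           0.           1.        ]] [ 2.19423884 -2.13142626  0.14372111] [-0.08815342  0.43990598  1.0878507 ]
{'time': 0.1, 'joints': array([ 1.04848553e+00,  2.07355690e-01,  1.54281393e+00, -2.26348930e-05,
        1.39351797e+00, -1.50467681e-01]), 'joint_velocities': array([ 0.00159656, -0.00114808, -0.00288467,  0.00149609, -0.00013191,
       -0.00017425]), 'joint_torque': array([ 2.83922864e-04, -3.71866536e+01, -2.82295293e+01,  7.00474461e-02,
        3.11765447e-02, -4.49252275e-05]), 'eef_pos': array([0.20855644, 0.53507819, 0.2183937 ]), 'ee_rot': array([-3.13951805e+00, -2.92012108e-04,  2.76975325e+00]), 'ft_force': array([-0.08787005, -0.70219732,  0.46843802]), 'moment': array([-0.01873693, -0.02782859, -0.02846955]), 'finger_force': 0.0, 'grip_width': 0.0938744079368805}
```

View pics/a.png

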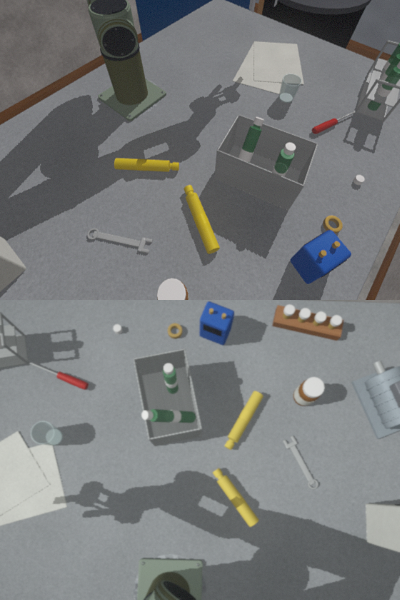

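The scene (upper half) and the top view (lower half) both show the grey crate. In the top view it is at about (168,395), with the leaning bottle lying along a row at about (165,415) with its stopper to the left. The other bottle stands at (170,375). I'll zoom in next.

Run:
```python
import cv2,numpy as np,pickle
d=pickle.load(open('c0.pkl','rb'))
t=d["top"]["color"][60:210,170:300];s=d["scene"]["color"][150:300,290:450]
cv2.imwrite('pics/b.png',np.hstack([cv2.resize(t,(390,450),interpolation=2),cv2.resize(s,(410,450)[:2] if 0 else (400,375)).copy() if 0 else cv2.copyMakeBorder(cv2.resize(s,(400,375)),0,75,0,0,0)])[:,:,::-1])
```

```text
(no output)
```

View pics/b.png

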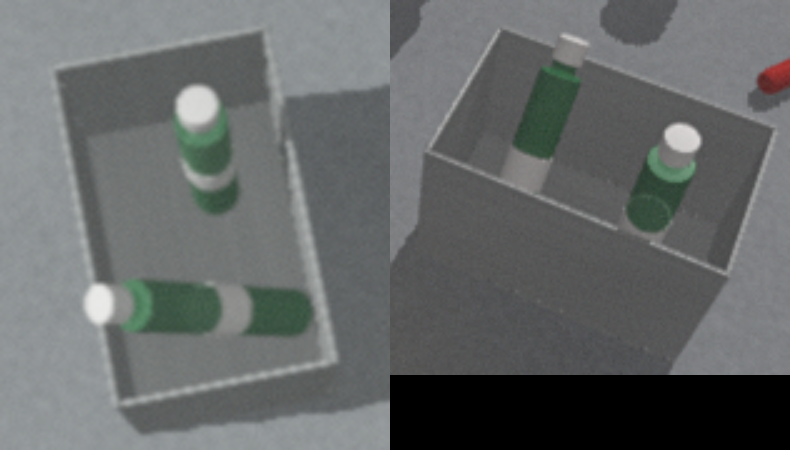

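The crop of the top view (3x, offset 170,60) shows rim corners at (55,70), (265,30), (335,360) and (120,405). The leaning bottle's stopper is at (100,303) and its foot at (305,312), and the standing stopper's top is at (198,107). In the scene crop, the leaning stopper is at (572,45) and the standing one at (682,138).

```bash
cat > h.py <<'E'
import cv2,numpy as np
def ray(c,p):
    R=cv2.Rodrigues(np.array(c["rvec"]))[0];t=np.array(c["tvec"]).ravel()
    u=R.T@np.linalg.inv(c["camera_matrix"])@[p[0],p[1],1.];return -R.T@t,u
def onz(c,p,z):
    o,u=ray(c,p);return o+u*(z-o[2])/u[2]
def tri(c1,p1,c2,p2):
    o1,u1=ray(c1,p1);o2,u2=ray(c2,p2)
    s=np.linalg.lstsq(np.c_[u1,-u2],o2-o1,rcond=None)[0]
    a=o1+u1*s[0];b=o2+u2*s[1];return (a+b)/2,np.linalg.norm(a-b)
E
python3 - <<'E'
from h import *
import pickle
np.set_printoptions(precision=4,suppress=True)
d=pickle.load(open('c0.pkl','rb'));T=d["top"];S=d["scene"]
tp=lambda x,y:(170+x/3-.33,60+y/3-.33); sp=lambda x,y:(290+(x-390)/2.5,150+y/2.5)
c=np.array([onz(T,tp(*p),.149) for p in((55,70),(265,30),(335,360),(120,405))])
c2=np.array([onz(S,sp(*p),.149) for p in((775,128),(727,272),(430,152),(500,31))])
for k in (c,c2):
    print(k); print(k.mean(0),[np.linalg.norm(k[i]-k[i-1]) for i in range(4)]); 
    ex=(k[0]+k[3]-k[1]-k[2]); print(np.arctan2(ex[1],ex[0]))
print(tri(T,tp(100,303),S,sp(572,42)), tri(T,tp(198,107),S,sp(682,138)))
print(onz(T,tp(198,107),.204),onz(S,sp(682,138),.204), onz(T,tp(305,312),.03))
E
```

```text
[[ 0.6692  0.1161  0.149 ]
 [ 0.7019 -0.0242  0.149 ]
 [ 0.477  -0.0778  0.149 ]
 [ 0.4429  0.0622  0.149 ]]
[0.5728 0.0191 0.149 ] [np.float64(0.23265662390410813), np.float64(0.14410991669795453), np.float64(0.23118941010891306), np.float64(0.14416143047601077)]
1.8050165231423068
[[ 0.6722  0.1135  0.149 ]
 [ 0.7051 -0.0261  0.149 ]
 [ 0.482  -0.0801  0.149 ]
 [ 0.4489  0.0573  0.149 ]]
[0.577  0.0162 0.149 ] [np.float64(0.23029256188264466), np.float64(0.14341086717245063), np.float64(0.22957138671031396), np.float64(0.14131698249369912)]
1.8049167050998045
(array([0.5071, 0.076 , 0.1615]), np.float64(0.0019507100755046878)) (array([0.6299, 0.0151, 0.199 ]), np.float64(0.0013119411179917575))
[0.6275 0.0143 0.204 ] [0.6312 0.0113 0.204 ] [ 0.5331 -0.0561  0.03  ]
```

```bash
cat >> h.py <<'E'
from scipy.spatial.transform import Rotation as Ro
C=np.array([.575,.0177,0]);YAW=1.805
ex=np.array([np.cos(YAW),np.sin(YAW),0]);ez=np.array([0,0,1.]);ey=np.cross(ez,ex)
W=lambda cx,cy,z:C+cx*ex+cy*ey+z*ez
def Rt(tilt,sg=1):  # tilt deg toward crate +x of the bottle axis
    t=np.radians(tilt);z=-(np.sin(t)*ex+np.cos(t)*ez);y=sg*ey
    return Ro.from_matrix(np.c_[np.cross(y,z),y,z])
def pose(s,tilt,fx,fz,cy):  # TCP for distance s from foot centre on axis
    t=np.radians(tilt);return W(fx+s*np.sin(t),cy,fz+s*np.cos(t))
def go(o,p,R):
    dR=(R*Ro.from_euler('xyz',o["ee_rot"]).inv()).as_rotvec()
    print("shift",np.round((p-o["eef_pos"])/.12,3),"turn",np.round(dR/np.pi,3),"deg",np.degrees(np.linalg.norm(dR)).round(1))
E
python3 - <<'E'
from h import *
from cell import env
o=env.observe()
for sg in(1,-1):go(o,pose(.237,40,-.0577,.0156,.055),Rt(40,sg))
for sg in(1,-1):go(o,pose(.237,40,-.0577,.0156,.055),Rt(0,sg))
E
```

```text
shift [ 2.425 -3.651 -0.177] turn [-0.177  0.205  0.659] deg 128.3
shift [ 2.425 -3.651 -0.177] turn [-0.174 -0.152 -0.294] deg 67.3
shift [ 2.425 -3.651 -0.177] turn [0.001 0.    0.693] deg 124.7
shift [ 2.425 -3.651 -0.177] turn [ 0.    -0.001 -0.307] deg 55.3
```

Emit:
play_rows([
  {"z": 0.3},
  {"z": 0.6,"x": 0.1,"y": -0.1,"rz": -0.03,"fingers": -1},
  {"z": 0.8,"x": 0.2,"y": -0.3,"rz": -0.06,"fingers": -1},
  {"z": 0.9,"x": 0.4,"y": -0.55,"rz": -0.09,"fingers": -1},
  {"z": 0.9,"x": 0.6,"y": -0.8,"rz": -0.12,"fingers": -1},
  {"z": 0.9,"x": 0.75,"y": -1,"rz": -0.15,"fingers": -1},
  {"z": 0.9,"x": 0.75,"y": -1,"rz": -0.15,"fingers": -1},
])

```text
invalid input at $.deltas[0]: expected keys rx, ry, rz, x, y, z, fingers
```

Emit:
play_rows([
  {"x": 0.25,"y": -0.3,"rz": -0.05,"fingers": -1},
  {"x": 0.5,"y": -0.6,"rz": -0.1,"fingers": -1},
  {"x": 0.75,"y": -0.9,"rz": -0.15,"fingers": -1},
  {"x": 0.75,"y": -1,"rz": -0.157,"fingers": -1},
])

```text
invalid input at $.deltas[0]: expected keys rx, ry, rz, x, y, z, fingers
```

Emit:
play_rows([
  {"x": 0.2,"y": -0.25,"fingers": -1},
  {"x": 0.45,"y": -0.5,"fingers": -1},
  {"x": 0.7,"y": -0.8,"fingers": -1},
  {"x": 0.9,"y": -0.9,"fingers": -1},
  {"x": 0.9,"y": -0.9,"fingers": -1},
])

```text
invalid input at $.deltas[0]: expected keys rx, ry, rz, x, y, z, fingers
```

Run:
```python
from h import *
from cell import env
o=env.observe();print(o["time"],o["joints"],o["eef_pos"],o["ee_rot"])
go(o,pose(.247,40,-.0577,.0156,.055),Rt(40,-1))
```

```text
0.1 [ 1.04848553e+00  2.07355690e-01  1.54281393e+00 -2.26348930e-05
  1.39351797e+00 -1.50467681e-01] [0.20855644 0.53507819 0.2183937 ] [-3.13951805e+00 -2.92012108e-04  2.76975325e+00]
shift [ 2.412 -3.599 -0.113] turn [-0.174 -0.152 -0.294] deg 67.3
```

All keys are required. Each row saturates at its own speed limit, so fewer, coarser rows will do.

Emit:
play_rows([
  {"rx": 0,"ry": 0,"rz": -0.03,"x": 0,"y": 0,"z": 0.3,"fingers": -1},
  {"rx": 0,"ry": 0,"rz": -0.06,"x": 0.1,"y": -0.1,"z": 0.6,"fingers": -1},
  {"rx": 0,"ry": 0,"rz": -0.09,"x": 0.3,"y": -0.35,"z": 0.8,"fingers": -1},
  {"rx": 0,"ry": 0,"rz": -0.12,"x": 0.5,"y": -0.6,"z": 0.9,"fingers": -1},
  {"rx": 0,"ry": 0,"rz": -0.15,"x": 0.7,"y": -0.8,"z": 0.9,"fingers": -1},
  {"rx": 0,"ry": 0,"rz": -0.15,"x": 0.75,"y": -1,"z": 0.9,"fingers": -1},
])

```text
time: 0.6
eef_pos: [0.302, 0.4144, 0.3286]
ee_rot: [3.138, 0.001, 2.293]
ft_force: [-0.1, 0.1, -0.7]
grip_width: 0.0942
finger_force: 0.0
```

Emit:
play_rows([
  {"rx": 0,"ry": 0,"rz": -0.03,"x": 0.2,"y": -0.25,"z": 0,"fingers": -1},
  {"rx": 0,"ry": 0,"rz": -0.06,"x": 0.4,"y": -0.5,"z": 0,"fingers": -1},
  {"rx": 0,"ry": 0,"rz": -0.1,"x": 0.6,"y": -0.75,"z": 0,"fingers": -1},
  {"rx": 0,"ry": 0,"rz": -0.13,"x": 0.75,"y": -1,"z": 0,"fingers": -1},
  {"rx": 0,"ry": 0,"rz": -0.157,"x": 0.75,"y": -1,"z": 0,"fingers": -1},
])

```text
time: 1.02
eef_pos: [0.3917, 0.2909, 0.3268]
ee_rot: [-3.141, 0.003, 1.794]
ft_force: [-0.4, 1.0, 0.2]
grip_width: 0.0941
finger_force: 0.0
```

Emit:
play_rows([
  {"rx": 0,"ry": 0,"rz": 0,"x": 0.2,"y": -0.22,"z": 0,"fingers": -1},
  {"rx": 0,"ry": 0,"rz": 0,"x": 0.4,"y": -0.45,"z": 0,"fingers": -1},
  {"rx": 0,"ry": 0,"rz": 0,"x": 0.6,"y": -0.7,"z": 0,"fingers": -1},
  {"rx": 0,"ry": 0,"rz": 0,"x": 0.8,"y": -0.9,"z": 0,"fingers": -1},
  {"rx": 0,"ry": 0,"rz": 0,"x": 0.9,"y": -0.9,"z": 0,"fingers": -1},
  {"rx": 0,"ry": 0,"rz": 0,"x": 0.9,"y": -0.9,"z": 0,"fingers": -1},
])

```text
time: 1.52
eef_pos: [0.4986, 0.1859, 0.3264]
ee_rot: [-3.14, 0.0, 1.801]
ft_force: [0.3, -0.2, -0.4]
grip_width: 0.0939
finger_force: 0.0
```

Run:
```python
from h import *
from cell import env
o=env.observe();print(o["time"],o["joints"],o["eef_pos"],o["ee_rot"])
go(o,pose(.247,40,-.0577,.0156,.055),Rt(40,-1))
```

```text
1.5167 [ 1.94261987e-01  5.25515264e-02  1.49576947e+00 -2.06174765e-04
  1.59440585e+00 -3.63212255e-02] [0.49861223 0.18588213 0.32638858] [-3.14045172e+00  1.64800354e-04  1.80137488e+00]
shift [-0.005 -0.689 -1.013] turn [-0.216 -0.052  0.001] deg 40.0
```

Emit:
play_rows([
  {"rx": -0.036,"ry": -0.009,"rz": 0,"x": 0,"y": 0,"z": 0,"fingers": -1},
  {"rx": -0.072,"ry": -0.017,"rz": 0,"x": 0,"y": 0,"z": 0,"fingers": -1},
  {"rx": -0.108,"ry": -0.026,"rz": 0,"x": 0,"y": 0,"z": 0,"fingers": -1},
  {"rx": -0.144,"ry": -0.035,"rz": 0,"x": 0,"y": 0,"z": 0,"fingers": -1},
  {"rx": -0.18,"ry": -0.043,"rz": 0,"x": 0,"y": -0.1,"z": -0.1,"fingers": -1},
  {"rx": -0.216,"ry": -0.052,"rz": 0,"x": 0,"y": -0.25,"z": -0.35,"fingers": -1},
  {"rx": -0.216,"ry": -0.052,"rz": 0,"x": 0,"y": -0.45,"z": -0.6,"fingers": -1},
  {"rx": -0.216,"ry": -0.052,"rz": 0,"x": 0,"y": -0.6,"z": -0.85,"fingers": -1},
  {"rx": -0.216,"ry": -0.052,"rz": 0,"x": 0,"y": -0.69,"z": -1,"fingers": -1},
  {"rx": -0.216,"ry": -0.052,"rz": 0,"x": 0,"y": -0.69,"z": -1,"fingers": -1},
])

```text
time: 2.35
eef_pos: [0.4922, 0.103, 0.2023]
ee_rot: [-3.128, 0.699, 1.814]
ft_force: [-0.3, 0.2, 0.0]
grip_width: 0.0938
finger_force: 0.0
```

Run:
```python
from h import *
from cell import env
o=env.observe();print(o["time"],o["joints"],o["eef_pos"])
go(o,pose(.247,40,-.0577,.0156,.055),Rt(40,-1))
w=env.read_camera("wrist");t=env.read_camera("top")
R=Ro.from_euler('xyz',o["ee_rot"]).as_matrix();M=w["T_tool_cam"];K=w["camera_matrix"]
T=np.eye(4);T[:3,:3]=R;T[:3,3]=o["eef_pos"];X=np.linalg.inv(T@M)
im=w["color"].copy()
for s in(0,.1,.17,.2):
    p=X@np.r_[pose(s,40,-.0577,.0156,.055),1];q=K@p[:3];print(s,q[:2]/q[2]);cv2.circle(im,tuple(int(v) for v in q[:2]/q[2]),4,(255,0,0),-1)
cv2.imwrite('pics/c.png',np.hstack([im,t["color"][40:250,140:330].repeat(2,0).repeat(2,1)])[:,:,::-1][:, :800])
```

```text
2.35 [ 0.44621123  0.23495376  1.71421369 -0.68769134  1.42061288  0.39600099] [0.49224449 0.10295665 0.20232472]
shift [0.048 0.002 0.021] turn [ 0.001 -0.003  0.   ] deg 0.6
0 [284.55162374 186.09506947]
0.1 [285.65984997 204.14748459]
0.17 [286.94873815 225.14278645]
0.2 [287.74444876 238.10448845]
```

View pics/c.png

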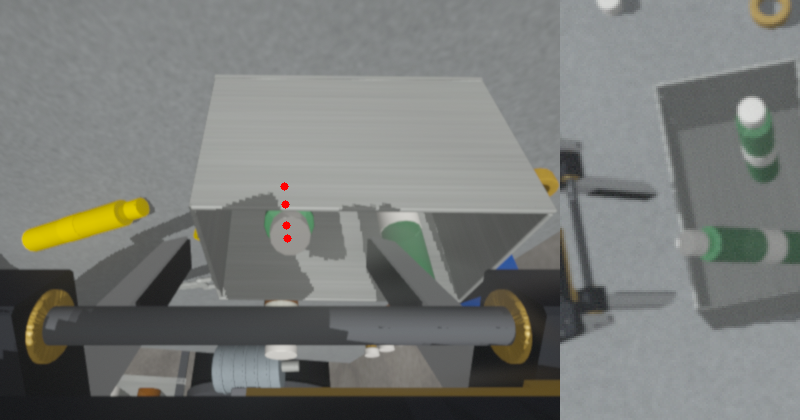

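The wrist view shows the stopper's end at about (291,236) against a predicted (288,238), so the model holds within about 2 mm. The fingers straddle the stopper.

Run:
```python
from h import *
from cell import env
o=env.observe();print(o["time"],o["eef_pos"])
go(o,pose(.247,40,-.0577,.0156,.055),Rt(40,-1))
go(o,pose(.149,40,-.0577,.0156,.054)+.001*ez,Rt(40,-1))
```

```text
2.45 [0.49614796 0.10524994 0.20739954]
shift [ 0.016 -0.017 -0.022] turn [ 0. -0. -0.] deg 0.1
shift [ 0.146 -0.525 -0.639] turn [ 0. -0. -0.] deg 0.1
```

Emit:
play_rows([
  {"rx": 0,"ry": 0,"rz": 0,"x": 0.03,"y": -0.08,"z": -0.1,"fingers": -1},
  {"rx": 0,"ry": 0,"rz": 0,"x": 0.06,"y": -0.2,"z": -0.24,"fingers": -1},
  {"rx": 0,"ry": 0,"rz": 0,"x": 0.09,"y": -0.32,"z": -0.39,"fingers": -1},
  {"rx": 0,"ry": 0,"rz": 0,"x": 0.12,"y": -0.43,"z": -0.53,"fingers": -1},
  {"rx": 0,"ry": 0,"rz": 0,"x": 0.14,"y": -0.5,"z": -0.61,"fingers": -1},
  {"rx": 0,"ry": 0,"rz": 0,"x": 0.145,"y": -0.52,"z": -0.635,"fingers": -1},
  {"rx": 0,"ry": 0,"rz": 0,"x": 0.145,"y": -0.52,"z": -0.635,"fingers": -1},
  {"rx": 0,"ry": 0,"rz": 0,"x": 0.145,"y": -0.52,"z": -0.635,"fingers": -1},
])

```text
time: 3.12
eef_pos: [0.5157, 0.0437, 0.1331]
ee_rot: [3.136, 0.698, 1.803]
ft_force: [0.3, 0.3, -0.1]
grip_width: 0.0942
finger_force: 0.0
```

Run:
```python
from h import *
from cell import env
o=env.observe();print(o["time"],o["eef_pos"],o["ft_force"])
go(o,pose(.149,40,-.0577,.0156,.054)+.001*ez,Rt(40,-1))
w=env.read_camera("wrist");t=env.read_camera("scene")
cv2.imwrite('pics/d.png',np.hstack([w["color"][:,60:500],t["color"][130:310,290:470].repeat(2,0).repeat(2,1)[:420].copy() if 0 else cv2.resize(t["color"][130:310,290:450],(360,420))])[:,:,::-1])
```

```text
3.1167 [0.51570873 0.04365429 0.13306096] [ 0.28159148  0.26589824 -0.13812293]
shift [-0.017 -0.012 -0.019] turn [-0.     0.001 -0.   ] deg 0.3
```

View pics/d.png

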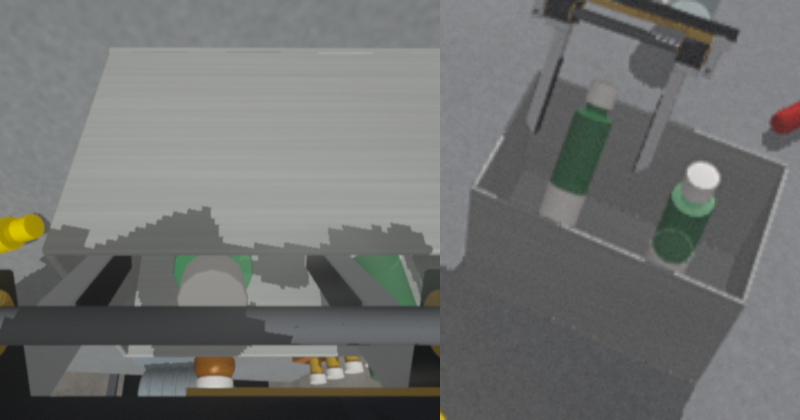

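The fingers straddle the bottle's upper body evenly and clear the other bottle. I'll close gently.

Emit:
play_rows([
  {"rx": 0,"ry": 0,"rz": 0,"x": 0,"y": 0,"z": 0,"fingers": 1},
  {"rx": 0,"ry": 0,"rz": 0,"x": 0,"y": 0,"z": 0,"fingers": 1},
  {"rx": 0,"ry": 0,"rz": 0,"x": 0,"y": 0,"z": 0,"fingers": 1},
  {"rx": 0,"ry": 0,"rz": 0,"x": 0,"y": 0,"z": 0,"fingers": 1},
  {"rx": 0,"ry": 0,"rz": 0,"x": 0,"y": 0,"z": 0,"fingers": 1},
  {"rx": 0,"ry": 0,"rz": 0,"x": 0,"y": 0,"z": 0,"fingers": 1},
  {"rx": 0,"ry": 0,"rz": 0,"x": 0,"y": 0,"z": 0,"fingers": 1},
  {"rx": 0,"ry": 0,"rz": 0,"x": 0,"y": 0,"z": 0,"fingers": 1},
  {"rx": 0,"ry": 0,"rz": 0,"x": 0,"y": 0,"z": 0,"fingers": 1},
  {"rx": 0,"ry": 0,"rz": 0,"x": 0,"y": 0,"z": 0,"fingers": 1},
], squeeze=20)

```text
time: 4.05
eef_pos: [0.5142, 0.0424, 0.1312]
ee_rot: [3.14, 0.698, 1.805]
ft_force: [0.3, -0.5, -0.4]
grip_width: 0.0356
finger_force: 20.0
```

Run:
```python
from h import *
from cell import env
o=env.observe();print(o["time"],o["eef_pos"],o["ft_force"],o["grip_width"],o["finger_force"])
# lift, then half turn, then upright; s from foot = .149
L=pose(.149,40,-.0475,.0375,.054); go(o,L,Rt(40,-1))
for t in(30,20,10,0): go(o,pose(.149,t,-.0475+.0012*(40-t),.03-.0*(40-t),.054),Rt(t,-1))
```

```text
4.05 [0.5142366  0.0423916  0.13121791] [ 0.2798124  -0.46307614 -0.41368407] 0.035617257324491634 19.981994032859802
shift [-0.025  0.081  0.17 ] turn [-0.  0. -0.] deg 0.1
shift [-0.007  0.006  0.232] turn [ 0.054  0.013 -0.   ] deg 10.0
shift [ 0.016 -0.088  0.323] turn [ 0.108  0.026 -0.   ] deg 20.0
shift [ 0.041 -0.194  0.379] turn [ 0.162  0.039 -0.   ] deg 30.0
shift [ 0.068 -0.306  0.398] turn [ 0.216  0.052 -0.   ] deg 40.0
```

Emit:
play_rows([
  {"rx": 0,"ry": 0,"rz": 0,"x": -0.008,"y": 0.025,"z": 0.05,"fingers": 1},
  {"rx": 0,"ry": 0,"rz": 0,"x": -0.016,"y": 0.055,"z": 0.11,"fingers": 1},
  {"rx": 0,"ry": 0,"rz": 0,"x": -0.025,"y": 0.08,"z": 0.17,"fingers": 1},
  {"rx": 0.027,"ry": 0.007,"rz": 0,"x": -0.016,"y": 0.045,"z": 0.21,"fingers": 1},
  {"rx": 0.054,"ry": 0.013,"rz": 0,"x": -0.007,"y": 0.006,"z": 0.25,"fingers": 1},
  {"rx": 0.081,"ry": 0.02,"rz": 0,"x": 0.004,"y": -0.04,"z": 0.29,"fingers": 1},
  {"rx": 0.108,"ry": 0.026,"rz": 0,"x": 0.016,"y": -0.088,"z": 0.325,"fingers": 1},
  {"rx": 0.135,"ry": 0.033,"rz": 0,"x": 0.028,"y": -0.14,"z": 0.355,"fingers": 1},
  {"rx": 0.162,"ry": 0.039,"rz": 0,"x": 0.041,"y": -0.194,"z": 0.38,"fingers": 1},
  {"rx": 0.189,"ry": 0.046,"rz": 0,"x": 0.055,"y": -0.25,"z": 0.39,"fingers": 1},
  {"rx": 0.216,"ry": 0.052,"rz": 0,"x": 0.068,"y": -0.306,"z": 0.4,"fingers": 1},
  {"rx": 0.216,"ry": 0.052,"rz": 0,"x": 0.068,"y": -0.306,"z": 0.4,"fingers": 1},
])

```text
time: 5.05
eef_pos: [0.5239, 0.002, 0.1808]
ee_rot: [3.139, 0.001, 1.801]
ft_force: [0.6, -0.7, -3.4]
grip_width: 0.0355
finger_force: 20.0
```

Emit:
play_rows([
  {"rx": 0,"ry": 0,"rz": 0,"x": 0,"y": 0,"z": 0,"fingers": 1},
  {"rx": 0,"ry": 0,"rz": 0,"x": 0,"y": 0,"z": 0,"fingers": 1},
  {"rx": 0,"ry": 0,"rz": 0,"x": 0,"y": 0,"z": 0,"fingers": 1},
])

```text
time: 5.3
eef_pos: [0.5217, 0.0072, 0.1788]
ee_rot: [-3.14, 0.0, 1.808]
ft_force: [0.1, 0.6, -3.2]
grip_width: 0.0357
finger_force: 20.0
```

Run:
```python
from h import *
from cell import env
o=env.observe();print(o["time"],o["eef_pos"],o["ee_rot"],o["ft_force"],o["grip_width"],o["finger_force"])
go(o,pose(.149,0,0,.004,.054),Rt(0,-1))
t=env.read_camera("scene");u=env.read_camera("top")
cv2.imwrite('pics/e.png',np.hstack([cv2.resize(t["color"][110:310,280:460],(378,420)),cv2.resize(u["color"][40:240,140:340],(420,420))])[:,:,::-1])
```

```text
5.3 [0.52166751 0.00716004 0.17883723] [-3.14027515e+00  2.62385119e-04  1.80751562e+00] [ 0.09355004  0.60021342 -3.21676768] 0.03566571775133564 19.997684955596924
shift [ 0.007 -0.017 -0.215] turn [ 0.    -0.    -0.001] deg 0.2
```

View pics/e.png

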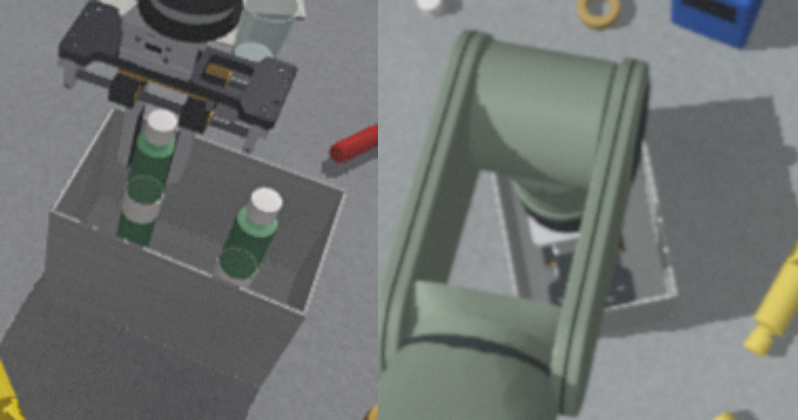

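The bottle hangs in the fingers, about upright and parallel to the other, which still stands. Next I'll lower it about 23 mm and check its tilt by projection.

Emit:
play_rows([
  {"rx": 0,"ry": 0,"rz": 0,"x": 0,"y": 0,"z": -0.03,"fingers": 1},
  {"rx": 0,"ry": 0,"rz": 0,"x": 0,"y": 0,"z": -0.07,"fingers": 1},
  {"rx": 0,"ry": 0,"rz": 0,"x": 0,"y": 0,"z": -0.11,"fingers": 1},
  {"rx": 0,"ry": 0,"rz": 0,"x": 0,"y": 0,"z": -0.15,"fingers": 1},
  {"rx": 0,"ry": 0,"rz": 0,"x": 0,"y": 0,"z": -0.18,"fingers": 1},
  {"rx": 0,"ry": 0,"rz": 0,"x": 0,"y": 0,"z": -0.19,"fingers": 1},
  {"rx": 0,"ry": 0,"rz": 0,"x": 0,"y": 0,"z": -0.19,"fingers": 1},
  {"rx": 0,"ry": 0,"rz": 0,"x": 0,"y": 0,"z": -0.19,"fingers": 1},
])

```text
time: 6.07
eef_pos: [0.5225, 0.0057, 0.1564]
ee_rot: [-3.142, 0.0, 1.805]
ft_force: [0.5, 0.0, -2.7]
grip_width: 0.0356
finger_force: 20.0
```

Run:
```python
from h import *
from cell import env
o=env.observe();print(o["eef_pos"],o["ft_force"])
go(o,pose(.149,0,0,.004,.054),Rt(0,-1))
t=env.read_camera("scene");im=t["color"]
p=o["eef_pos"]
pr=lambda s,f=p:cv2.projectPoints(np.array([[f[0],f[1],p[2]+s-.149]]),t["rvec"],t["tvec"],t["camera_matrix"],None)[0].ravel()
print("pred top",pr(.2),"mid",pr(.1))
a=im.astype(int);m=((a.min(2)>150)&(a.max(2)-a.min(2)<25)).astype(np.uint8)
n,l,st,ce=cv2.connectedComponentsWithStats(m)
for i in range(1,n):
    if st[i,4]>15 and 330<ce[i][0]<420 and 140<ce[i][1]<260: print(st[i],ce[i])
sc=5;c=cv2.resize(im[140:250,300:420],None,fx=sc,fy=sc,interpolation=2)
for s in(.2,.17,.1,.06):
    q=(pr(s)-[300,140])*sc;cv2.circle(c,tuple(int(v) for v in q),4,(255,0,0),-1)
cv2.imwrite('pics/f.png',c[:,:,::-1])
```

```text
[0.5225249  0.00568541 0.15639822] [ 0.47395075  0.01134622 -2.73208606]
shift [-0.    -0.004 -0.028] turn [ 0. -0. -0.] deg 0.0
pred top [353.77630247 175.32517644] mid [346.0128922  207.44476185]
[348 171  14  11 112] [354.58928571 176.        ]
[400 199  14  12 132] [406.56060606 204.77272727]
```

View pics/f.png

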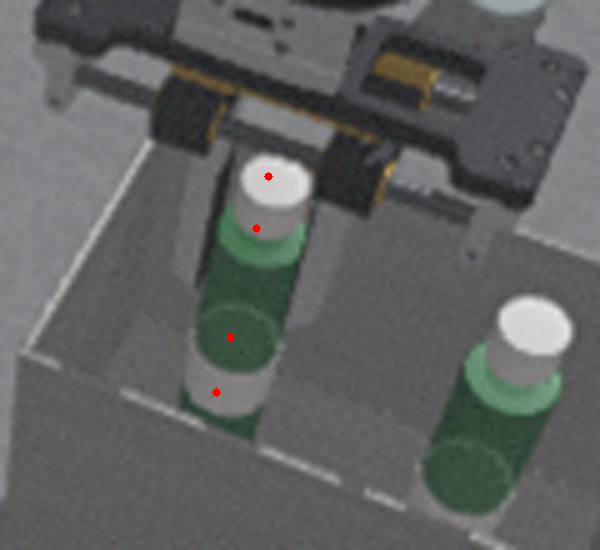

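The projected upright axis runs parallel to the bottle's axis, about 1 to 2 px off, so it is upright. I'll lower it to contact.

Emit:
play_rows([
  {"rx": 0,"ry": 0,"rz": 0,"x": 0,"y": 0,"z": -0.01,"fingers": 1},
  {"rx": 0,"ry": 0,"rz": 0,"x": 0,"y": 0,"z": -0.02,"fingers": 1},
  {"rx": 0,"ry": 0,"rz": 0,"x": 0,"y": 0,"z": -0.02,"fingers": 1},
  {"rx": 0,"ry": 0,"rz": 0,"x": 0,"y": 0,"z": -0.02,"fingers": 1},
], squeeze=12)

```text
time: 6.45
eef_pos: [0.5224, 0.0058, 0.154]
ee_rot: [-3.142, -0.0, 1.805]
ft_force: [-0.1, 0.0, -3.2]
grip_width: 0.036
finger_force: 12.0
```

Emit:
play_rows([
  {"rx": 0,"ry": 0,"rz": 0,"x": 0,"y": 0,"z": -0.008,"fingers": 1},
  {"rx": 0,"ry": 0,"rz": 0,"x": 0,"y": 0,"z": -0.008,"fingers": 1},
  {"rx": 0,"ry": 0,"rz": 0,"x": 0,"y": 0,"z": -0.008,"fingers": 1},
])

```text
time: 6.7
eef_pos: [0.5227, 0.0058, 0.1538]
ee_rot: [3.141, 0.0, 1.805]
ft_force: [-2.8, -0.3, 1.6]
grip_width: 0.036
finger_force: 12.0
```

It touched: fz went from -3.2 to +1.6. I'll relax the grip so the foot settles flat, then open.

Emit:
play_rows([
  {"rx": 0,"ry": 0,"rz": 0,"x": 0,"y": 0,"z": -0.006,"fingers": 1},
  {"rx": 0,"ry": 0,"rz": 0,"x": 0,"y": 0,"z": -0.006,"fingers": 1},
  {"rx": 0,"ry": 0,"rz": 0,"x": 0,"y": 0,"z": -0.006,"fingers": 1},
  {"rx": 0,"ry": 0,"rz": 0,"x": 0,"y": 0,"z": -0.006,"fingers": 1},
], squeeze=3)

```text
time: 7.03
eef_pos: [0.5231, 0.0057, 0.1532]
ee_rot: [3.14, 0.001, 1.805]
ft_force: [-0.7, 0.4, 5.2]
grip_width: 0.0359
finger_force: 3.0
```

Emit:
play_rows([
  {"rx": 0,"ry": 0,"rz": 0,"x": 0,"y": 0,"z": 0,"fingers": 0.2},
  {"rx": 0,"ry": 0,"rz": 0,"x": 0,"y": 0,"z": 0,"fingers": 0.1},
  {"rx": 0,"ry": 0,"rz": 0,"x": 0,"y": 0,"z": 0,"fingers": 0},
  {"rx": 0,"ry": 0,"rz": 0,"x": 0,"y": 0,"z": 0,"fingers": -0.1},
  {"rx": 0,"ry": 0,"rz": 0,"x": 0,"y": 0,"z": 0,"fingers": -0.3},
  {"rx": 0,"ry": 0,"rz": 0,"x": 0,"y": 0,"z": 0,"fingers": -0.5},
  {"rx": 0,"ry": 0,"rz": 0,"x": 0,"y": 0,"z": 0,"fingers": -0.5},
  {"rx": 0,"ry": 0,"rz": 0,"x": 0,"y": 0,"z": 0,"fingers": -0.5},
])

```text
time: 7.7
eef_pos: [0.5225, 0.0058, 0.1523]
ee_rot: [-3.142, -0.0, 1.805]
ft_force: [0.1, -0.7, -0.4]
grip_width: 0.0699
finger_force: 0.0
```

Run:
```python
from h import *
from cell import env
o=env.observe();print(o["eef_pos"],o["ft_force"],o["grip_width"])
im=env.read_camera("scene")["color"]
cv2.imwrite('pics/g.png',cv2.resize(im[130:260,290:430],None,fx=4,fy=4,interpolation=2)[:,:,::-1])
```

```text
[0.52245214 0.00580347 0.15230744] [ 0.13198707 -0.65404987 -0.39322846] 0.06993807604869715
```

View pics/g.png

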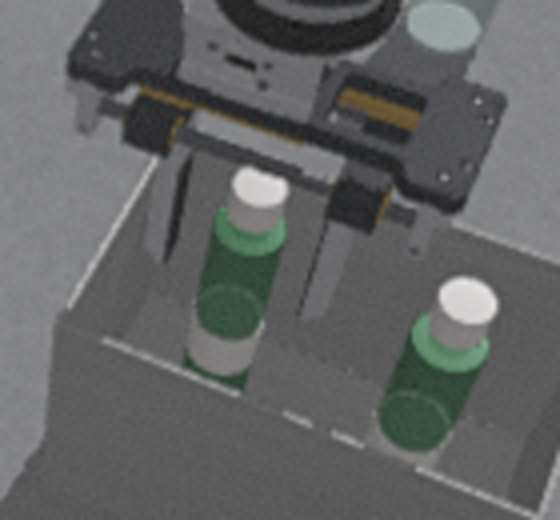

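The bottle stands free between the open fingers, and the other one is still standing. I'll retract straight up.

Emit:
play_rows([
  {"rx": 0,"ry": 0,"rz": 0,"x": 0,"y": 0,"z": 0.08,"fingers": -0.5},
  {"rx": 0,"ry": 0,"rz": 0,"x": 0,"y": 0,"z": 0.2,"fingers": -0.5},
  {"rx": 0,"ry": 0,"rz": 0,"x": 0,"y": 0,"z": 0.35,"fingers": -0.5},
  {"rx": 0,"ry": 0,"rz": 0,"x": 0,"y": 0,"z": 0.5,"fingers": -0.5},
  {"rx": 0,"ry": 0,"rz": 0,"x": 0,"y": 0,"z": 0.65,"fingers": -0.5},
  {"rx": 0,"ry": 0,"rz": 0,"x": 0,"y": 0,"z": 0.8,"fingers": -0.5},
  {"rx": 0,"ry": 0,"rz": 0,"x": 0,"y": 0,"z": 0.95,"fingers": -0.5},
  {"rx": 0,"ry": 0,"rz": 0,"x": 0,"y": 0,"z": 1,"fingers": -0.5},
  {"rx": 0,"ry": 0,"rz": 0,"x": 0,"y": 0,"z": 1,"fingers": -0.5},
  {"rx": 0,"ry": 0,"rz": 0,"x": 0,"y": 0,"z": 1,"fingers": -0.5},
])

```text
time: 8.58
eef_pos: [0.5224, 0.0058, 0.2724]
ee_rot: [3.141, 0.0, 1.805]
ft_force: [0.5, -0.8, -0.4]
grip_width: 0.0705
finger_force: 0.0
```

Run:
```python
from h import *
from cell import env
im=env.read_camera("scene")["color"]
cv2.imwrite('pics/i.png',cv2.resize(im[100:280,270:450],None,fx=3,fy=3,interpolation=2)[:,:,::-1])
```

```text
(no output)
```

View pics/i.png

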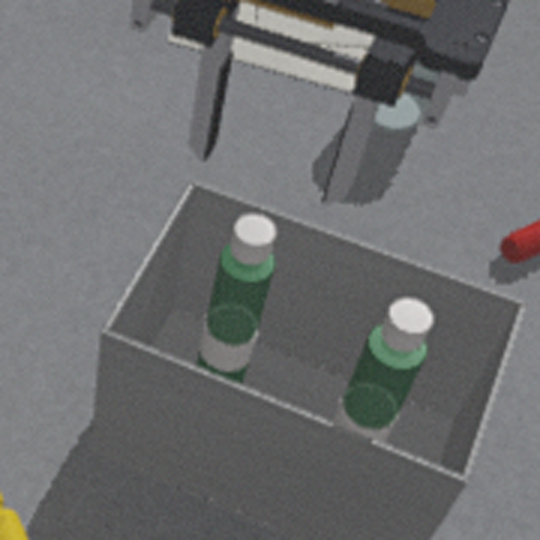

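Both bottles stand upright, with stopper tops at (255,230) and (410,316), and the gripper is clear above them. I'm handing the job in.

```bash
python3 -c "
from cell import env
print(env.close_job())"
```

```text
the job is handed in; nothing more can be done
None
```

The toppled bottle now stands upright by itself on the crate floor, the other bottle is still standing, and the job is handed in (about 8.6 s of the 38 s used; the hand-in returned no verdict).

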